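# Snap the bearing cover home with the seating tool

### The arm

A 7-joint arm with a two-finger parallel gripper is mounted at the origin on the work surface. World frame = base frame: x ahead of the robot, y to its left, z up, the work surface at z = 0. Lengths are in m, angles in rad, forces in N, time in s.
With the tool pointing down it reaches from about 0.4 to 0.9 m from the base axis. Payload 5.6 kg.
Tool frame: the origin (TCP) lies at the very end of the fingers, on their centre line; the grasp point (between the pads) lies behind it (ctrl.grasp_offset is the x of the grasp point in the tool frame, in m); x points along the fingers, y is the direction in which the jaws open and shut, and the axes are right-handed (so a half turn about x gives the same grasp; the last joint's range is limited). The gripper opens to 92 mm and grips with 3 to 60 N. Pads are 20 mm wide; open, the fingers measure 128 mm over their backs; the gripper's body (75 mm by 189 mm) begins 69 mm behind the grasp point.
Start: joints at [-0.043, 0.468, -0.012, 1.603, 0.006, 1.071, -0.056], TCP at [0.65, -0, 0.182] pointing down, gripper open.
Joint ranges: [-2.53, 2.53], [-0.31, 2.02], [-1.57, 1.55], [0.28, 2.44], [-1.29, 4.43], [0.15, 1.84], [-2.92, 2.92]. Speed limits (rad/s): [2.57, 2.57, 3.14, 3.14, 3.14, 3.14, 3.14].

### API

Orientations are given as a rotation vector (axis times angle).
In Python, from bench import ctrl gives the robot as it stands. The module is installed in compiled form; this text tells all that it offers. Calls block until the motion is done:
- ctrl.move_pose(position, orientation): joint-space move of the TCP to a pose.
- ctrl.move_linear(position, frame=None, feed=0.15, stop_force=None): straight line of the TCP; frame=None keeps the orientation; feed is the mean speed in m/s. With stop_force (N) it stops when the force on the tool has changed by that much, and returns True; else False.
- ctrl.goto_joints(angles): joint-space move.
- ctrl.move_gripper(opening, strength=None): finger opening in m; strength is the grip in N (None keeps the last); returns when the fingers have stopped.
- ctrl.hold(seconds).
- ctrl.solve_ik(position, orientation): joint angles nearest the present ones, or None.
- ctrl.state(): the state.
- ctrl.camera(name): name is "scene" or "side" or "wrist"; returns the picture (400x640x3 uint8, red, green, blue); there is no depth.
- ctrl.camera_info(name): a dict with "mtx" (3x3 intrinsics, pixels), "R" (3x3) and "t" (3): a world point X has camera coordinates R X + t. Camera axes: x right, y down, z forward; pixel columns grow to the right and rows downward; lengths in m; the calibration is good to about 2 mm. A picture is of the moment at which its call begins: read the wrist's pose just before it. camera_info takes no time and is no camera call; for the wrist camera it gives the pose at the moment of the call.
A pose or a line that the arm cannot do raises ctrl.Unreachable and nothing moves.
- ctrl.hand_in(): hands the job in, once; it reports no verdict.
The state is a dict: "clock": time; "qpos": joint angles; "joint_velocities": joint speeds; "tau": joint torques, N m; "tool_pos": TCP position; "orientation": TCP orientation; "force": force on the tool from outside, world axes, zero at the start; "torque": the same for the moment, N m; "opening": finger opening in m.
Only numpy, scipy, OpenCV 4.12 (cv2) and the standard library are available. Lean on these libraries where they do the work, as an engineer would, in place of code of your own. Each camera call takes 0.05 s, during which the arm holds its last target. There are 200 camera calls.

### The job

Take the blue-handled seating tool out of its holder and use its white foot, not your fingers, to press the orange bearing cover squarely down into the drive housing until it clicks and stays down by itself; go by feel, because how deep the click lies differs from unit to unit, and never press on the cover with more than 30 N or it cracks. Then stand the tool upright in its holder again, leaving the red drift in its own holder where it is.

Things in the scene. Friction and masses are not known exactly. Their poses are not given: they have to be found in the camera images.
- housing: round ribbed aluminium drive housing, 72 mm diameter (82 mm over ribs), 60 mm tall, bore 49 mm diameter, on a blue 120 x 120 x 12 mm base plate, bolted down. Three sprung steel hooks in the bore wall, 120 degrees apart, reach in to 20.5 mm from the axis and snap over the cover's rim. Origin on the bore's axis at the underside (bench level), z up.
- rim (a point): centre of the housing's bore at its top rim, 60 mm above the bench. Inside is a hard seat for the cover, 10 to 28 mm below the cover's start height: it differs from start to start (spacers) and cannot be seen. Let go, a clicked cover rests level 1 mm above its seat.
- cover: orange plastic bearing cover, loose, level in the mouth of the bore: bottom disc 41 mm diameter x 4 mm, rim 46 mm x 2 mm above it, top boss 37 mm x 6 mm; 12 mm in all, 30 g. Origin at the centre of its underside, z up. Starts with its underside 8 mm below the housing's rim, on a sprung plate (2 N, 5 N when deep) that lifts it back to there if let go before the click.
- cover_top (a point): centre of the cover's flat top face, 12 mm above the cover's origin, at first 4 mm above the housing's rim; press here. Pressed down, the force climbs to 8 to 16 N as the hooks spread, drops at the click, then climbs steeply on the seat 1 mm further down.
- seating_tool: seating tool, upright in tool_holder, about 0.2 kg, 102 mm tall: white foot 33 mm diameter x 12 mm (presses), steel stem 20 mm up to 52 mm, steel collar 44 mm diameter from 52 to 57 mm, blue grip 24 x 24 mm from 57 to 102 mm, its faces along x and y. Origin at the centre of the foot's underside, z up. With fingertips just above the collar, the collar takes the pressing force.
- tool_holder: black round holder, fixed, 64 mm diameter, 22 mm tall, with a hole of 41 mm diameter whose floor is 4 mm above the bench; the wider-holed one of two. Origin at its centre at bench level.
- drift: thin drift with a round red grip (22 mm diameter) and dark steel shank, 97 mm tall, upright in the other black holder (64 mm diameter, 22 mm tall): not to be used. Origin at the centre of its underside, z up.
Things that resemble listed ones, but are neither listed nor needed, are in the scene too. Leave any green or pink look-alike of the tool_holder alone.

How it is judged:
By the outcome, as a careful person would: the job done as asked, in the order asked, and still so for the second after the job is handed in, with the robot touching nothing.
It also fails if it takes over 59 s, if anything falls off the work surface, if the arm or the gripper's body presses on something with over 40 N, if the wrist force passes 120 N, or if a joint passes its speed limit or range.

## Working session

There is one attempt and no reset: what is moved stays moved. The work goes in short steps, each a Python script; the robot and the scene stay as the last script left them, time stands still between calls to the robot, and variables do not carry over. Pictures are saved under pics/ and viewed, about 8 in all and at most 12, crops included, and the job is handed in when it is done.

```bash
mkdir -p pics
python3 - <<'E'
from bench import ctrl
import cv2,numpy as np
for n in("scene","side","wrist"):
    im=ctrl.camera(n);cv2.imwrite(f"pics/{n}0.png",im[:,:,::-1])
    i=ctrl.camera_info(n);print(n,np.round(i["mtx"],1).tolist(),np.round(-i["R"].T@i["t"],3),np.round(i["R"],2).tolist())
s=ctrl.state();print(s["clock"],s["orientation"],s["force"],ctrl.grasp_offset,s["opening"])
a=cv2.imread("pics/scene0.png");b=cv2.imread("pics/side0.png")
E
```

```text
scene [[512.6, 0.0, 333.5], [0.0, 512.6, 199.8], [0.0, 0.0, 1.0]] [1.296 0.263 0.825] [[-0.41, 0.91, -0.0], [0.59, 0.26, -0.76], [-0.69, -0.31, -0.65]]
side [[362.7, 0.0, 317.7], [0.0, 362.7, 198.3], [0.0, 0.0, 1.0]] [0.331 0.393 0.608] [[-0.95, -0.3, 0.01], [-0.22, 0.67, -0.71], [0.21, -0.68, -0.7]]
wrist [[329.3, 0.0, 315.6], [0.0, 329.3, 201.5], [0.0, 0.0, 1.0]] [0.648 0.067 0.384] [[1.0, -0.0, -0.0], [0.0, -0.97, 0.24], [-0.0, -0.24, -0.97]]
0.15 [ 1.20856307  1.21005592 -1.21025621] [ 0.62217609 -0.39647753 -0.02672279] -0.0187 0.0919368930253914
```

View pics/scene0.png

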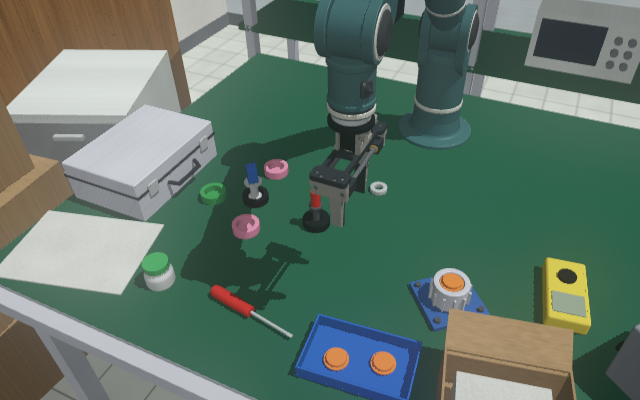

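View pics/side0.png

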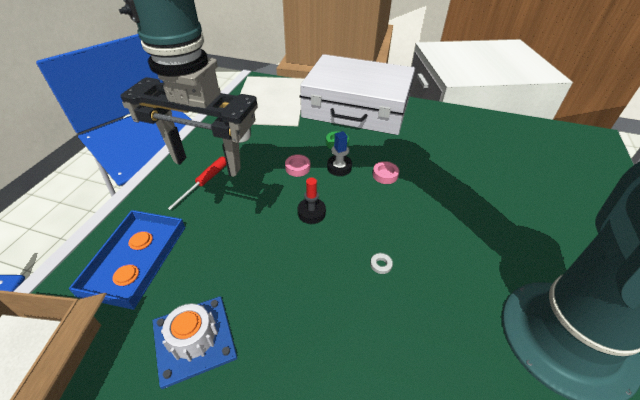

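The scene view shows the housing at about (450,285), the blue tool at (253,185), the drift at (316,215), and a wooden box beside the housing. In the side view these are at (187,325), (340,150) and (311,200).

```bash
cat > h.py <<'E'
from bench import ctrl
import cv2,numpy as np
def onplane(n,uv,z,i=None):
    i=i or ctrl.camera_info(n); c=-i["R"].T@i["t"]
    d=i["R"].T@np.linalg.inv(i["mtx"])@np.array([uv[0],uv[1],1.]); return c+d*(z-c[2])/d[2]
def tri(uvs):
    A=np.zeros((3,3));b=np.zeros(3)
    for n,uv in uvs:
        i=ctrl.camera_info(n);c=-i["R"].T@i["t"];d=i["R"].T@np.linalg.inv(i["mtx"])@np.array([*uv,1.]);d/=np.linalg.norm(d)
        P=np.eye(3)-np.outer(d,d);A+=P;b+=P@c
    return np.linalg.solve(A,b)
def blob(bgr,hr,box,smin=120,vmin=50):
    h=cv2.cvtColor(bgr,cv2.COLOR_BGR2HSV);m=cv2.inRange(h,(hr[0],smin,vmin),(hr[1],255,255))
    k=np.zeros_like(m);x0,y0,x1,y1=box;k[y0:y1,x0:x1]=m[y0:y1,x0:x1]
    cs,_=cv2.findContours(k,cv2.RETR_EXTERNAL,cv2.CHAIN_APPROX_NONE);return max(cs,key=cv2.contourArea)
def cen(c):
    m=cv2.moments(c);return m["m10"]/m["m00"],m["m01"]/m["m00"]
E
python3 - <<'E'
from h import *
S=cv2.imread("pics/scene0.png");D=cv2.imread("pics/side0.png")
for nm,hr,bs,bd in(("cover",(5,18),(430,265,475,300),(160,300,215,345)),("grip",(105,125),(235,155,270,195),(325,125,360,165)),("drift",(0,6),(305,185,325,215),(300,170,325,205))):
    a=blob(S,hr,bs);b=blob(D,hr,bd);print(nm,cen(a),cen(b),cv2.boundingRect(a),cv2.boundingRect(b),"tri",tri([("scene",cen(a)),("side",cen(b))]).round(4))
    z={"cover":.062,"grip":.0835,"drift":.07}[nm]
    print(onplane("scene",cen(a),z).round(4),onplane("side",cen(b),z).round(4))
# box corner near housing
print("boxtop L",tri([("scene",(447,314)),("side",(103,295))]).round(3))
for u in((447,314),(574,325)):print(onplane("scene",u,.1).round(3))
c=np.hstack([cv2.resize(S[140:240,225:345],None,fx=3.2,fy=3.2,interpolation=2),cv2.resize(D[110:210,290:410],None,fx=3.2,fy=3.2,interpolation=2)])
d=np.hstack([cv2.resize(S[255:335,400:520],None,fx=3.2,fy=3.2,interpolation=2),cv2.resize(D[285:365,130:250],None,fx=3.2,fy=3.2,interpolation=2)])
cv2.imwrite("pics/crop1.png",np.vstack([c,d]))
E
```

```text
cover (451.5180983252295, 282.0821177741761) (185.48169717138103, 324.5540765391015) (440, 273, 24, 19) (171, 311, 30, 28) tri [0.6074 0.2006 0.0581]
[0.6113 0.2018 0.062 ] [0.6054 0.201  0.062 ]
grip (251.52739090064995, 172.73909006499534) (340.42705570291776, 141.74889478337752) (246, 163, 12, 21) (334, 132, 13, 21) tri [ 0.4936 -0.3145  0.0851]
[ 0.4924 -0.3151  0.0835] [ 0.494  -0.3175  0.0835]
drift (314.8623548922056, 199.87728026533995) (311.078431372549, 187.50196078431372) (310, 191, 10, 17) (306, 178, 11, 21) tri [ 0.5122 -0.1405  0.0782]
[ 0.5067 -0.1413  0.07  ] [ 0.5149 -0.1535  0.07  ]
boxtop L [0.727 0.216 0.11 ]
[0.719 0.216 0.1  ]
[0.654 0.417 0.1  ]
```

View pics/crop1.png

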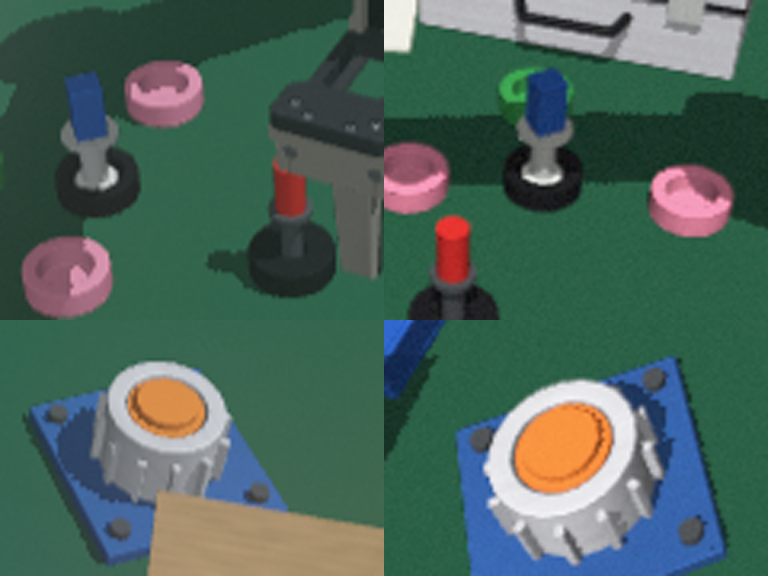

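The crop confirms the tool sits upright in the black holder, the two pink rings and the green ring are look-alikes, and the cover is level in the bore. Next I'll take close wrist views of the cover and then the tool.

Run:
```python
from h import *
from scipy.spatial.transform import Rotation as Ro
o=ctrl.state()["orientation"];print(Ro.from_rotvec(o).as_matrix().round(2).tolist())
q=[]
for n,p in(("cov",(0.608,0.14,0.24)),("tool",(0.494,-0.375,0.26))):
    ctrl.move_pose(p,o);ctrl.hold(.2)
    i=ctrl.camera_info("wrist");im=ctrl.camera("wrist")[:,:,::-1].copy();cv2.imwrite(f"pics/w_{n}.png",im)
    np.savez(f"w_{n}.npz",**i)
    print(n,ctrl.state()["tool_pos"],ctrl.state()["clock"])
    q.append(im)
cv2.imwrite("pics/w2.png",np.vstack([cv2.resize(x,(480,300)) for x in q]))
```

```text
[[-0.0, 1.0, -0.0], [-0.0, -0.0, -1.0], [-1.0, -0.0, 0.0]]
cov [0.60826085 0.13797683 0.23918554] 1.075
tool [ 0.49447593 -0.37433849  0.25994528] 3.2333
```

View pics/w2.png

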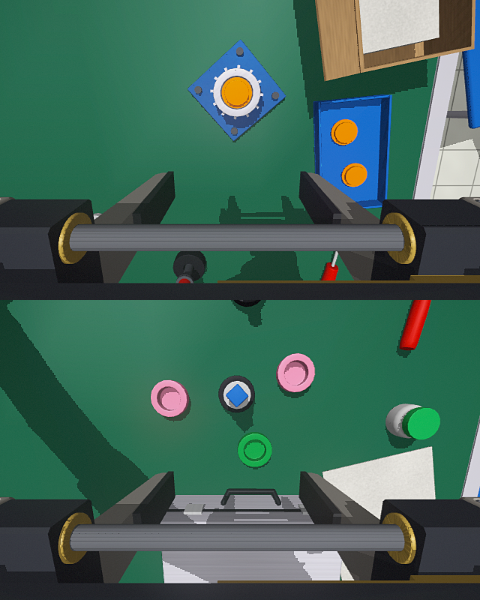

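Wrist views, in half-size montage pixels: the cover is at (237,92), with the wooden box to its upper right. The tool is at (237,395 minus 300), its grip yawed about 45°, with a suitcase behind it.

Run:
```python
from h import *
L=lambda n:dict(np.load(f"w_{n}.npz"))
a=cv2.imread("pics/w_cov.png");i=L("cov")
c=blob(a,(5,20),(250,70,390,180));print("cover",cen(c),cv2.boundingRect(c),cv2.minEnclosingCircle(c))
print(onplane("wrist",cen(c),.064,i).round(4), onplane("wrist",cv2.minEnclosingCircle(c)[0],.0625,i).round(4), "diam",cv2.minEnclosingCircle(c)[1]*2/329.3*(-i["R"].T@i["t"])[2])
h=cv2.cvtColor(a,cv2.COLOR_BGR2HSV);print("white ring center via lum")
m=cv2.inRange(h,(0,0,190),(180,40,255));k=np.zeros_like(m);k[80:170,260:370]=m[80:170,260:370]
r=max(cv2.findContours(k,0,1)[0],key=cv2.contourArea);e=cv2.minEnclosingCircle(cv2.convexHull(r));print(e,onplane("wrist",e[0],.06,i).round(4))
b=cv2.imread("pics/w_tool.png");i=L("tool")
g=blob(b,(100,125),(280,90,350,170));cv=cv2.minAreaRect(g);print("grip",cv)
bp=np.array([onplane("wrist",p,.106,i) for p in cv2.boxPoints(cv)]);print(bp.round(4),bp.mean(0).round(4))
e=np.diff(bp[:,:2],axis=0);print(np.degrees(np.arctan2(e[:,1],e[:,0])),np.linalg.norm(e,axis=1))
# black holder
m=cv2.inRange(cv2.cvtColor(b,cv2.COLOR_BGR2HSV),(0,0,0),(180,255,55));k=np.zeros_like(m);k[80:170,270:350]=m[80:170,270:350]
r=max(cv2.findContours(k,0,1)[0],key=cv2.contourArea);e=cv2.minEnclosingCircle(r);print("holder",e,onplane("wrist",e[0],.022,i).round(4))
cv2.imwrite("pics/crop2.png",np.hstack([cv2.resize(b[80:190,260:370],(400,400)),cv2.resize(a[70:180,260:370],(400,400))]))
# suitcase top front edge: scene
for u,v in(((213,127),(301,88)),((137,187),(413,94))): pass
print("case top corners",tri([("scene",(216,128)),("side",(413,62))]).round(3),tri([("scene",(68,160)),("side",(313,57))]).round(3),onplane("scene",(216,158),0).round(3),onplane("side",(303,116),0).round(3),onplane("side",(401,131),0).round(3))
```

```text
cover (315.27490607591653, 123.24847778209612) (295, 103, 41, 42) ((315.0909118652344, 123.2727279663086), 20.90226936340332)
[0.6054 0.2008 0.064 ] [0.6052 0.2008 0.0625] diam 0.05606357450356579
white ring center via lum
((315.192626953125, 121.96320343017578), 35.16998291015625) [0.6053 0.2022 0.06  ]
grip ((315.6740417480469, 127.19338989257812), (22.298824310302734, 22.44748306274414), 48.01278305053711)
[[ 0.4755 -0.3138  0.106 ]
 [ 0.493  -0.2984  0.106 ]
 [ 0.5088 -0.3153  0.106 ]
 [ 0.4912 -0.331   0.106 ]] [ 0.4921 -0.3146  0.106 ]
[  41.05480633  -46.90234924 -138.32971345] [0.02332399 0.02311979 0.02359169]
holder ((316.0, 126.5), 24.438798904418945) [ 0.4923 -0.3154  0.022 ]
case top corners [ 0.389 -0.486  0.171] [ 0.68  -0.679  0.128] [ 0.384 -0.504  0.   ] [ 0.665 -0.524  0.   ] [ 0.365 -0.539  0.   ]
```

View pics/crop2.png

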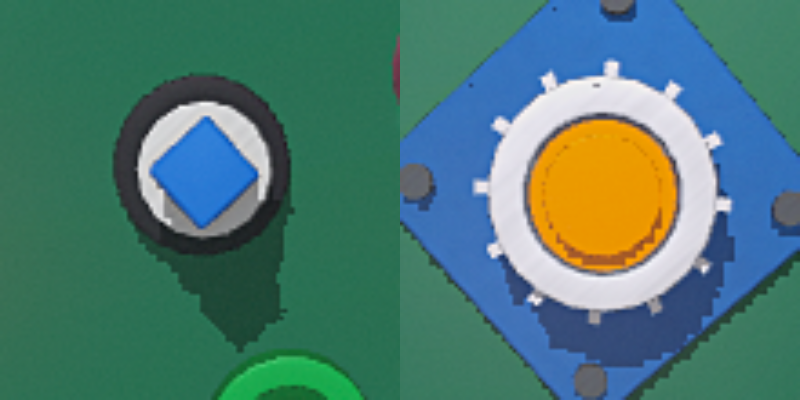

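Run:
```python
from h import *
from scipy.spatial.transform import Rotation as Ro
o=Ro.from_matrix([[0,1,0],[0,0,-1],[-1,0,0]])
oo=(Ro.from_euler('z',-48,degrees=True)*o).as_rotvec();np.save("oo.npy",oo)
x,y=.4922,-.315
ctrl.move_pose((x,y,.17),oo)
print(ctrl.state()["qpos"])
print(ctrl.move_linear((x,y,.0635),feed=.08,stop_force=10),ctrl.state()["tool_pos"])
ctrl.move_gripper(.02,40);s=ctrl.state();print("grip",s["opening"],s["force"],s["torque"])
np.save("pick.npy",s["tool_pos"])
p=s["tool_pos"]
ctrl.move_linear((p[0],p[1],.235),feed=.1);ctrl.hold(.2)
s=ctrl.state();print(s["tool_pos"],s["opening"],s["force"],s["clock"])
ctrl.move_pose((.606,.202,.235),oo);ctrl.hold(.2)
ctrl.move_linear((.606,.202,.145),feed=.1);ctrl.hold(.3)
s=ctrl.state();print(s["tool_pos"],s["force"],s["clock"])
q=[]
for n in("scene","side","wrist"):cv2.imwrite(f"pics/{n}1.png",ctrl.camera(n)[:,:,::-1])
S=cv2.imread("pics/scene1.png");D=cv2.imread("pics/side1.png");W=cv2.imread("pics/wrist1.png")
cv2.imwrite("pics/v1.png",np.vstack([np.hstack([cv2.resize(S[200:320,390:510],(360,360)),cv2.resize(D[240:360,130:250],(360,360))]),cv2.resize(W,(720,450))[180:]]))
```

```text
[ 0.27263305  0.37235625  0.30366037  1.79614701 -0.13013286  0.99161271
 -0.20819665]
False [ 0.49260259 -0.31521868  0.06404283]
grip 0.023697577324017536 [-0.11086205  0.29605273 -0.42810672] [-0.01518739 -0.00735822  0.00844838]
[ 0.49213307 -0.31497471  0.23466765] 0.02381786458429548 [ 0.23429956 -0.22200014 -1.29087336] 8.6667
[0.60623131 0.20209386 0.14548515] [ 0.32634296 -0.2613425  -2.05470038] 12.1333
```

View pics/v1.png

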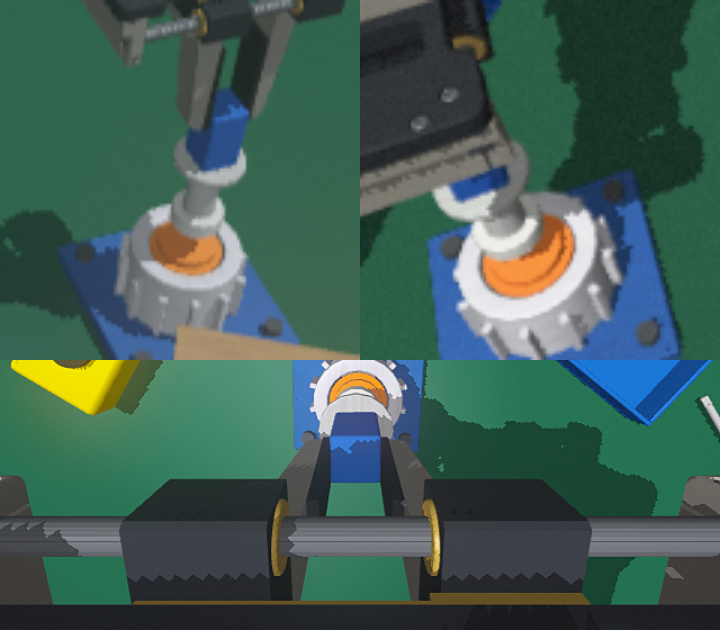

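The tool hangs straight in the jaws above the cover: foot at about (198,213) in the left crop, cover below it. The pick and the cover were measured with the same wrist camera, so the calibration bias cancels. Now I'll press in small steps.

```bash
cat > press.py <<'E'
from h import *
x,y=.6055,.2016
ctrl.move_linear((x,y,.130),feed=.05);ctrl.hold(.2)
b=ctrl.state()["force"].copy();F=lambda:ctrl.state()["force"]-b
hit=ctrl.move_linear((x,y,.117),feed=.015,stop_force=1.5)
print("contact",hit,ctrl.state()["tool_pos"],F(),ctrl.state()["clock"])
z=ctrl.state()["tool_pos"][2];pk=0;clicked=False
for k in range(90):
    z-=.0004
    st=ctrl.move_linear((x,y,z),feed=.006 if pk>5 else .01,stop_force=10)
    s=ctrl.state();f=s["force"]-b;fz=f[2]
    print(f"{s['tool_pos'][2]*1e3:.2f}:{fz:.1f}",end=" ",flush=True)
    if pk>7 and fz<pk-3 and not clicked: clicked=True;print("CLICK",s["tool_pos"])
    pk=max(pk,fz)
    if st or fz>(16 if clicked else 21) or s["clock"]>40: print("stop",st,f,s["torque"]);break
print(clicked,pk,ctrl.state()["clock"])
E
python3 press.py
```

```text
contact True [0.60509394 0.20143509 0.12214305] [ 1.83658013 -0.51284995  2.90024466] 13.4833
121.65:3.5 121.26:3.4 120.89:2.7 120.50:2.3 120.10:2.7 119.70:3.4 119.31:2.5 118.93:2.2 118.53:3.3 118.13:2.4 117.76:4.2 117.46:3.8 117.14:5.5 116.86:6.7 116.55:8.9 116.24:9.0 115.95:9.2 115.63:8.1 115.27:9.5 114.96:9.7 114.62:10.3 114.30:9.9 113.94:9.8 113.66:10.1 113.34:10.0 113.00:11.1 111.64:4.5 CLICK [0.6057723  0.20155169 0.11163506]
110.52:4.3 110.32:4.0 110.08:2.7 109.98:5.5 109.93:8.2 109.87:8.8 109.87:11.1 109.85:12.7 109.84:14.6 109.79:16.3 stop False [-0.82685458 -2.17978377 16.3283968 ] [-0.3114213   0.73201192  0.03611334]
True 16.32839679832525 22.7333
```

A click showed at about 11 N, followed by a hard seat 1.5–2 mm further down. I'll lift off and check the cover.

Run:
```python
from h import *
oo=np.load("oo.npy")
p=ctrl.state()["tool_pos"]
ctrl.move_linear((.6055,.2016,.235),feed=.08);ctrl.hold(.2)
print(ctrl.state()["force"],ctrl.state()["opening"])
# step aside toward tool holder, looking back
S=ctrl.camera("scene")[:,:,::-1].copy();D=ctrl.camera("side")[:,:,::-1].copy()
pick=np.load("pick.npy")
ctrl.move_pose((pick[0],pick[1],.235),oo);ctrl.hold(.2)
S2=ctrl.camera("scene")[:,:,::-1].copy();D2=ctrl.camera("side")[:,:,::-1].copy();W=ctrl.camera("wrist")[:,:,::-1].copy()
for n,i in(("scene2",S2),("side2",D2),("wrist2",W)):cv2.imwrite(f"pics/{n}.png",i)
a=[cv2.resize(S2[255:335,400:520],(400,267)),cv2.resize(D2[285:365,130:250],(400,267)),cv2.resize(S2[100:240,205:345],(400,300))[:267],cv2.resize(W,(400,267))]
cv2.imwrite("pics/v2.png",np.vstack([np.hstack(a[:2]),np.hstack(a[2:])]))
for n,I,b in(("scene",S2,(430,265,475,300)),("side",D2,(160,300,215,345))):
    c=blob(I,(5,18),b);print(n,cen(c),cv2.boundingRect(c))
s=ctrl.state();print(s["tool_pos"],s["clock"],s["opening"])
```

```text
[-0.28212296 -0.13074471 -1.55993763] 0.02363094198807273
scene (451.37777777777774, 284.034126984127) (441, 277, 22, 15)
side (187.02015677491602, 326.45949981336315) (174, 315, 28, 24)
[ 0.49245755 -0.31476637  0.23496501] 27.0417 0.023898862954908836
```

View pics/v2.png

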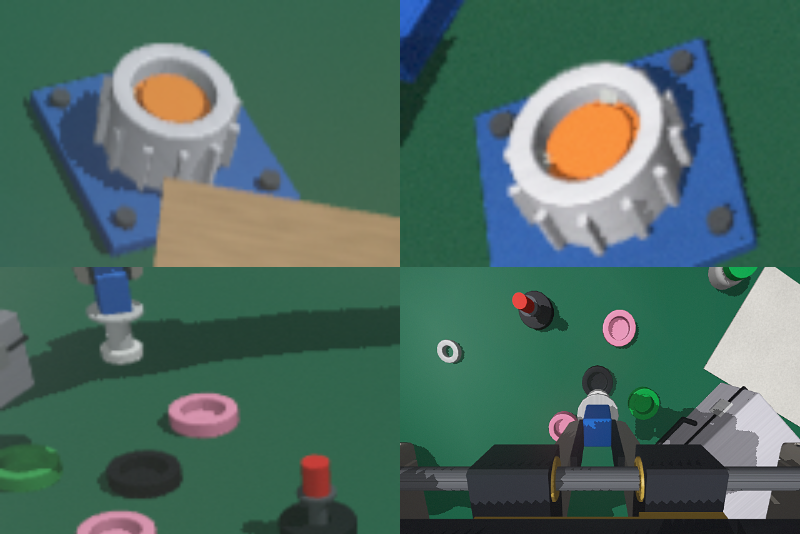

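The cover stays down by itself and looks level below the rim, with hooks visible over its edge. The tool hangs over the empty black holder, and the drift is untouched. Next I'll put the tool back.

Run:
```python
from h import *
print("cover top",tri([("scene",(451.4,284.0)),("side",(187.0,326.5))]).round(4))
p=np.load("pick.npy");x,y=.4923,-.315
ctrl.move_linear((x,y,.085),feed=.1);ctrl.hold(.2)
hit=ctrl.move_linear((x,y,.0595),feed=.02,stop_force=4);s=ctrl.state();print(hit,s["tool_pos"],s["force"],s["clock"])
ctrl.move_gripper(.06);ctrl.hold(.3);print(ctrl.state()["opening"])
ctrl.move_linear((x,y,.18),feed=.1);ctrl.move_pose((.494,-.235,.28),np.load("oo.npy"));ctrl.hold(.3)
s=ctrl.state();print(s["tool_pos"],s["force"],s["clock"])
S=ctrl.camera("scene")[:,:,::-1].copy();D=ctrl.camera("side")[:,:,::-1].copy();W=ctrl.camera("wrist")[:,:,::-1].copy()
a=[cv2.resize(S[120:240,205:345],(400,300)),cv2.resize(D[100:220,270:410],(400,300)),cv2.resize(W,(400,250)),cv2.resize(D[285:365,130:250],(400,250))]
cv2.imwrite("pics/v3.png",np.vstack([np.hstack(a[:2]),np.hstack(a[2:])]))
c=[blob(S,(105,125),(235,150,270,195)),blob(D,(105,125),(325,120,360,165))]
print([cv2.boundingRect(k) for k in c],tri([("scene",cen(c[0])),("side",cen(c[1]))]).round(4))
```

```text
cover top [0.6065 0.2008 0.0518]
True [ 0.49228302 -0.31508337  0.06339858] [ 0.91876861 -0.21975269  3.62110748] 29.8833
0.06014182380540564
[ 0.49326551 -0.23577347  0.27863991] [-0.27457805 -0.0696866  -0.11120123] 33.0667
[(246, 163, 13, 21), (335, 132, 13, 20)] [ 0.4934 -0.3144  0.0856]
```

View pics/v3.png

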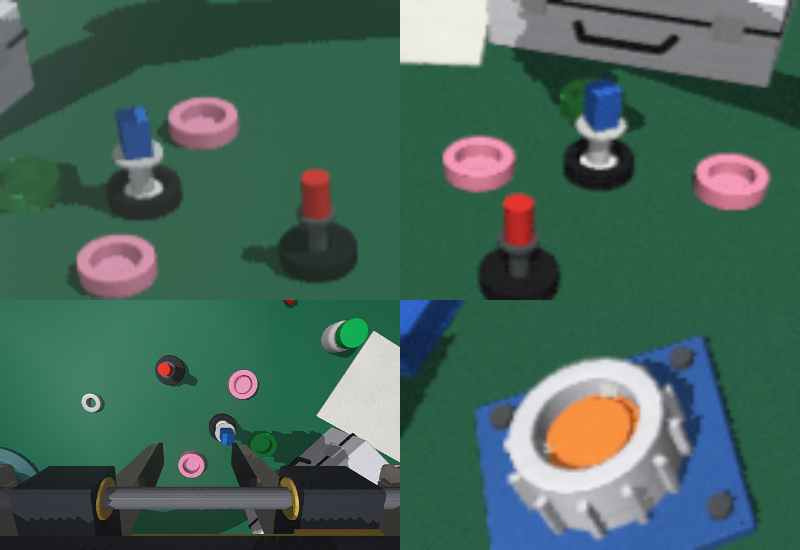

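The tool is upright in its holder, the drift is untouched and the cover is still down. I'm handing the job in.

```bash
python3 -c "
from bench import ctrl
ctrl.hand_in();print(ctrl.state()['clock'])"
```

```text
the job is handed in; nothing more can be done
the job is handed in; nothing more can be done
```

The orange cover is clicked in and holding itself down, the seating tool is back upright in its holder, and I handed the job in after about 33 s of the 59 s allowed.

- **Press:** I used the tool's white foot and lowered it in 0.4 mm steps. The force climbed to about 11 N. It dropped to 4.5 N at the click, about 10 mm below first contact. It then rose on the hard seat, where I stopped at 16 N, the highest reading of the press and well under the 30 N limit.
- **Cover check:** With the tool lifted away, the cover top measured about 52 mm above the bench, against 64 mm at the start. That agrees with the press depth of about 12 mm. It looks level and was still down in the last picture. I judged levelness by eye only.
- **Tool and drift check:** The tool's grip measured within about 1 mm of where it was before I picked it up. The drift stands undisturbed in its own holder, and the arm was clear of everything at the end.
- **Measurement spread:** The scene and side cameras disagreed by up to 6 mm on the cover's position. I used the wrist camera for both the pick and the press, so its calibration error largely cancels. No check failed.

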